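# Refit the labeller's drive spindle after setting

## Task

The labeller has been set: take the setting block off the drive hub and put it back, upright, into its own pocket, the one it just fits (do not drop it), and let go of it. Then take the keyed spindle from its stand, put its nose into the hub and turn it while pushing until the key slips into the keyway and the collar sits on the hub, and keep pushing until the sprung hub is down level with the bed. Finish while still holding the spindle and pressing it down, and leave everything else where it is.

Things in the scene. Friction and masses are not known exactly. Their poses are not given: they have to be found in the camera images.
- block: the aluminium setting block, a plain upright bar 30 mm (own x) by 50 mm (own y) by 70 mm tall, about 0.3 kg; origin at the centre of its underside. At the start it stands loose on top of the labeller's hub and covers the hub's bore
- pocket_mid: open-topped wooden pocket fixed to the table, walls 5 mm thick, rim 24 mm above the table, inner floor 6 mm above the table, origin on the table under its centre; inside 36 by 56 mm (own x by own y). It is the block's own pocket: the one that the block fits with 3 mm to spare on each side (the block's 30 mm along this x)
- pocket_small: open-topped wooden pocket fixed to the table, walls 5 mm thick, rim 24 mm above the table, inner floor 6 mm above the table, origin on the table under its centre; inside 24 by 56 mm (own x by own y). Too narrow for the block, holds the thinner block
- pocket_large: open-topped wooden pocket fixed to the table, walls 5 mm thick, rim 24 mm above the table, inner floor 6 mm above the table, origin on the table under its centre; inside 50 by 70 mm (own x by own y). Empty, belongs to a bigger block that is away
- machine: bench labeller, fixed: grey bed, flat top 88 mm above the table, own x -75 to 165 mm, y -75 to 75 mm. Origin on the table under the hub axis; own -x is the front, towards the robot. A steel motor cover (top 123 mm above the table) stands over own x 100 to 160 mm, and two guide rollers, 18 mm across, up to 124 mm above the table, at own x 62, y -62 and 62 mm
- hub_mouth (a point): centre of the drive hub's top face, 100 mm above the table at the start; sinks with the hub. Axes as machine's (they do not show the keyway). The hub is an eight-sided steel sleeve, 54 mm across flats, 12 mm proud of the bed, with a round bore 20.5 mm across, open below, and one keyway in the bore's side, 8.4 mm wide, out to 16.5 mm from the axis
- hub_bore (a point): on the hub axis 22 mm below hub_mouth, in the bore; axes as machine's. The keyway points to machine -x give or take 0.5 rad, different each time, not reported: see it from above with the block off, or feel for it. The hub is braked: it turns only if forced (over about 0.8 N m), at most to 0.6 rad either side of machine -x
- carriage (a joint): how far the sprung hub is pressed down, m: 0 when up, 0.012 at its stop, where its top is level with the bed. Spring about 6 N at the start of the travel, growing by 0.7 N per mm to about 14 N at the stop; it springs back up
- spindle: keyed spindle, 92 mm long, about 0.3 kg; own z up along its axis, origin at the centre of the shaft's lower tip. Steel shaft 18 mm across, 0 to 36 mm above the tip (first 5 mm tapered), then a collar 40 mm across to 42 mm. At the start it stands upright in the stand, collar on the stand's top (tip 12 mm above the table), own x within about 0.5 rad of world x
- spindle_key (a point): middle of the key, on the spindle's own -x side, 24 mm above the tip; axes as spindle's. The key is 6 mm wide, stands 6 mm out of the shaft (to 15 mm from the axis) and runs from 12 to 36 mm above the tip, so the bare nose enters the bore before the key meets the hub. Right above it the collar has a pointer tab, 6 mm wide, out to 27 mm from the axis
- spindle_head (a point): on the spindle's axis 70 mm above its tip, where to grip; axes as spindle's. The black head is flat-sided, 30 mm (own x) by 18 mm (own y), from 42 to 92 mm above the tip; grip it across the 18 mm
- stand: plywood stand fixed to the table, 70 x 70 x 48 mm, with a round hole 34 mm across through it; origin on the table under its centre
- small_block: a thinner aluminium setting block, 18 x 50 x 70 mm, standing in pocket_small; leave it there
- bottle_a: green glass bottle, 60 mm across, 200 mm tall, origin under its centre; leave it alone
- bottle_b: green glass bottle, 60 mm across, 200 mm tall, origin under its centre; leave it alone
- tin: metal tin, 74 mm across, 110 mm tall, origin under its centre; leave it alone
- label_roll: paper label roll standing on end, 90 mm across, 60 mm tall, origin under its centre; leave it alone
- screwdriver: screwdriver lying flat along its own x; leave it alone
- jar: small jar, 70 mm across, 80 mm tall, origin under its centre; leave it alone
Not all that is in view belongs to the job. Leave any green look-alike of the spindle alone.

How it is judged:
By the outcome, as a careful person would: the job done as asked, in the order asked, and still so for the second after the job is handed in, while the arm keeps its last pose, push and grip.
It also fails if it takes over 54 s, if anything falls off the work surface, if the arm or the gripper's body presses on something with over 40 N, if the wrist force passes 120 N, or if a joint passes its speed limit or range.

## Robot

A 6-joint arm with a two-finger parallel gripper is mounted at the origin on the work surface. World frame = base frame: x ahead of the robot, y to its left, z up, the work surface at z = 0. Lengths are in m, angles in rad, forces in N, time in s.
With the tool pointing down it reaches from about 0.35 to 0.8 m from the base axis. Payload 7.3 kg.
Tool frame: the origin (TCP) lies on the centre line of the jaws, within the pads' length; the fingertips stand 25 mm ahead of it and the grasp point (between the pads) lies 6 mm ahead of it (robot.nose_length is the distance from the TCP to the fingertips, in m); z points along the fingers, y is the line along which they close (so a half turn about z gives the same grasp; the last joint's range is limited). The gripper opens to 85 mm and grips with 20 to 120 N. Pads are 22 mm wide; open, the fingers measure 114 mm over their backs; the gripper's body (76 mm by 85 mm) begins 54 mm behind the grasp point. The pads swing forward as they close: fully open they stand 13 mm farther back than shut.
Start: joints at [-1.454, 0.342, 1.524, -0, 1.275, -0.146], TCP at [0.136, -0.507, 0.256] pointing down, gripper open.
Joint ranges: [-2.53, 2.53], [-0.77, 2.02], [0.04, 2.7], [-1, 4.14], [0.28, 2.66], [-3.11, 3.11]. Speed limits (rad/s): [2.57, 2.57, 3.14, 3.14, 3.14, 3.14].

## Interface

Orientations are given as a unit quaternion [w, x, y, z].
In Python, from cell import telemetry, snapshot, job, robot gives the robot as it stands.
- The arm moves only by the shell command python3 -m pendant 'ROWS' [FORCE]. ROWS is JSON, a list of rows, each a list of 3 entries, a list of its own where there are three numbers: the shift along the tool's x, y, z in m, then the turn about the tool's z in rad, then the finger opening in m, from 0 to 0.0854. In form: [[[tx, ty, tz], roll, hand], ...]. A call has 1 to 12 rows; each row shifts and turns the commanded pose from where the row before left it, along the tool's axes as they then stand; what a row does not reach is not made up. A row lasts 1/8 s, in which the tool goes at most 62.5 mm and 10.7 degrees, less where a joint would pass 70% of its speed; a pose out of reach is approached as far as the arm can. A call with a gripper value outside its range is refused whole. The fingers move at their own pace and stop on an object; FORCE is the grip in N (left out, the last holds). Time passes only in rows, so rows that do not move let the fingers close. It gives the time, the measured TCP pose, the force, the opening and the grip force at its end, in the units of the state.
- telemetry.get_state(): the state, without advancing time (a new reading comes with each control period).
- snapshot(name): name is "side" or "top"; returns a dict with "frame" (384x512x3 uint8, blue, green, red), "mtx" (3x3 intrinsics, pixels), "R" (3x3) and "t" (3): a world point X has camera coordinates R X + t. Camera axes: x right, y down, z forward; pixel columns grow to the right and rows downward; lengths in m; the calibration is good to about 2 mm. A picture is of the moment at which its call begins. There is no depth.
- job.finish_job(): hands the job in; it is judged then, once.
The state is a dict: "clock": time; "joint_pos": joint angles; "dq": joint speeds; "tau": joint torques, N m; "eef_pos": TCP position; "tcp_rot": TCP orientation; "ft_force": force on the tool from outside, world axes, zero at the start; "wrist_torque": the same for the moment, N m; "grip_width": finger opening in m; "grasp_force": force on a finger pad.
Only numpy, scipy, OpenCV 4.12 (cv2) and the standard library are available. Lean on these libraries where they do the work, as an engineer would, in place of code of your own. Each camera call takes 0.05 s, during which the arm holds its last target. There are 200 camera calls.

## Working session

There is one attempt and no reset: what is moved stays moved. The work goes in short steps, Python scripts to look and compute and a shell command to move; the robot and the scene stay as the last step left them, time stands still between calls to the robot, and variables do not carry over. Pictures are saved under pics/ and viewed, at most 10 in all, crops included, and the job is handed in when it is done.

```bash
ls; mkdir -p pics; python3 - <<'E'
from cell import telemetry, snapshot, job, robot
import cv2,numpy as np
print(telemetry.get_state())
for n in ("side","top"):
    s=snapshot(n); cv2.imwrite(f"pics/{n}0.png",cv2.resize(s["frame"],(800,600),interpolation=cv2.INTER_CUBIC)); 
    np.savez(f"{n}0.npz",**s)
    print(n,s["mtx"].tolist(),(-s["R"].T@s["t"]).round(3),s["R"].round(3).tolist())
E
```

```text
pics
{'clock': 0.0, 'joint_pos': array([-1.45398878e+00,  3.42741160e-01,  1.52498707e+00, -1.68545972e-05,
        1.27540656e+00, -1.45983164e-01]), 'dq': array([ 5.11434694e-05, -7.80524124e-04, -3.24924840e-04,  1.04848228e-03,
       -5.49595163e-05,  6.05342448e-04]), 'tau': array([ 2.41255555e-03, -4.33669710e+01, -2.46012086e+01,  5.81979930e-05,
        7.79636786e-03, -1.80629826e-05]), 'eef_pos': array([ 0.13636673, -0.50661638,  0.25562682]), 'tcp_rot': array([-7.71101993e-04,  9.91379426e-01,  1.31019997e-01,  3.18822012e-06]), 'ft_force': array([ 0.281871  ,  0.14363046, -0.03770887]), 'wrist_torque': array([0.04881352, 0.0622736 , 0.02474804]), 'grasp_force': 0.0, 'grip_width': 0.08567843186409525}
side [[402.69636279227495, 0.0, 256.25982589859933], [0.0, 402.69636279227495, 190.77593161054804], [0.0, 0.0, 1.0]] [0.48  0.773 0.955] [[-0.996, -0.086, 0.001], [-0.065, 0.74, -0.669], [0.057, -0.667, -0.743]]
top [[393.2098438352259, 0.0, 259.62071480167225], [0.0, 393.2098438352259, 195.13011415295503], [0.0, 0.0, 1.0]] [0.406 0.022 1.258] [[0.007, -1.0, 0.012], [-0.995, -0.009, -0.098], [0.098, -0.011, -0.995]]
```

View pics/top0.png

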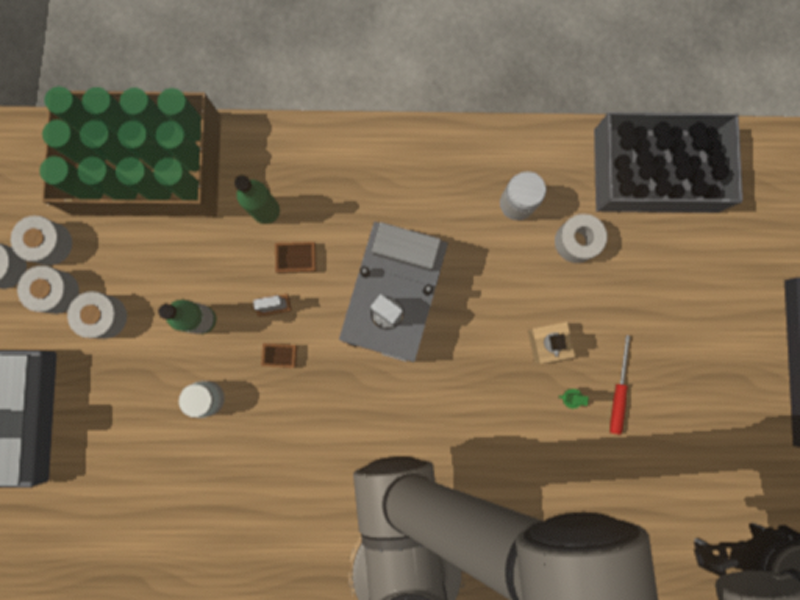

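View pics/side0.png

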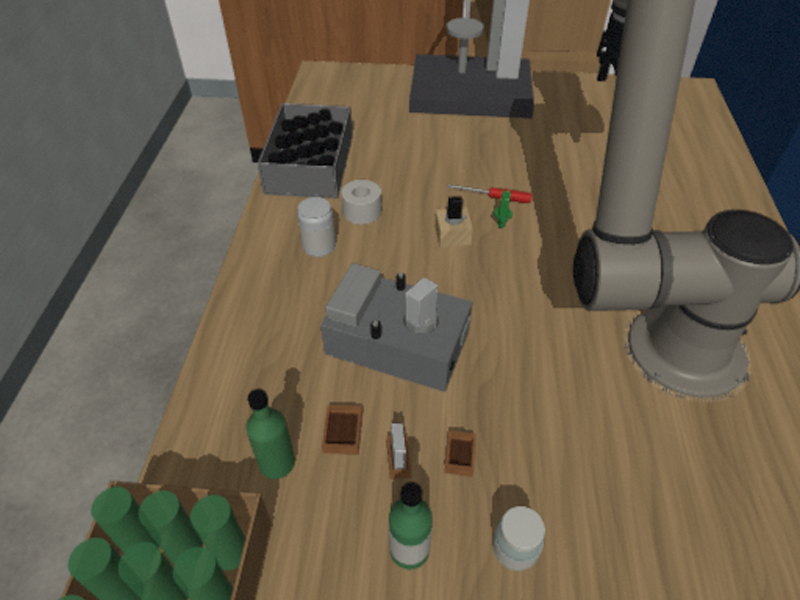

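Top view shows (800x600 px): machine at (395,290), block at (386,310), empty mid pocket at (280,355), large pocket at (296,257), small pocket at (270,303), spindle in stand at (555,343), and the green look-alike at (575,399). The side view agrees. Next I measure the contours.

```bash
cat > h.py <<'E'
import numpy as np, cv2
def load(n): return dict(np.load(n))
def ray(s,uv,z):
    uv=np.atleast_2d(np.float64(uv)); d=np.c_[(uv-s["mtx"][:2,2])/s["mtx"][0,0],np.ones(len(uv))]@s["R"]
    c=-s["R"].T@s["t"]; return c+d*((z-c[2])/d[:,2])[:,None]
def proj(s,X):
    p=(np.atleast_2d(X)@s["R"].T+s["t"])@s["mtx"].T; return p[:,:2]/p[:,2:]
def crop(s,x,y,w,h,k): 
    im=cv2.resize(s["frame"][y:y+h,x:x+w],None,fx=k,fy=k,interpolation=cv2.INTER_CUBIC)
    for i in range(0,w,5): cv2.putText(im,str(x+i),(i*k,8),0,.3,(0,255,255)) if i%10==0 else 0; cv2.line(im,(i*k,0),(i*k,4),(0,255,255))
    for i in range(0,h,5): cv2.putText(im,str(y+i),(0,i*k+4),0,.3,(0,255,255)) if i%10==0 else 0
    return im
E
python3 - <<'E'
from h import *
t=load("top0.npz"); s=load("side0.npz")
def pad(im,w,h): return cv2.copyMakeBorder(im[:h,:w],0,h-min(h,im.shape[0]),0,w-min(w,im.shape[1]),cv2.BORDER_CONSTANT)
A=pad(crop(t,216,136,72,98,6),400,600) if 0 else pad(crop(t,216,140,66,100,6),400,600)
B=np.vstack([pad(crop(t,160,215,40,25,10),400,200) if 0 else pad(crop(t,164,216,33,25,8),264,200),pad(crop(t,338,204,33,30,8),264,200) if 0 else pad(crop(t,336,204,33,30,8),264,240),pad(crop(t,165,183,33,20,8),264,160)])
C=np.vstack([pad(crop(s,255,175,30,45,4),136,200),pad(crop(s,275,120,32,40,4),136,240),pad(crop(s,280,270,34,40,4),136,160)])
cv2.imwrite("pics/m1.png",np.hstack([A,B,C]))
E
```

```text
(no output)
```

View pics/m1.png

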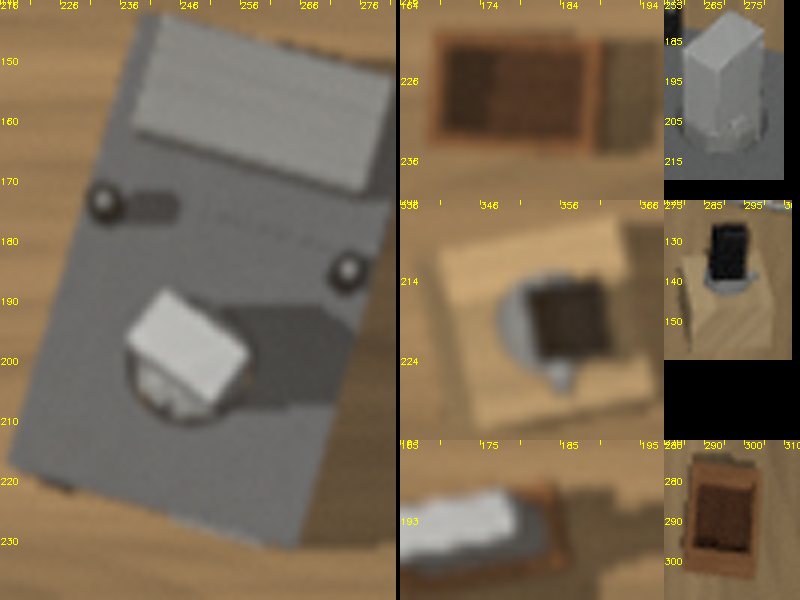

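The crops show the block top corners near top-view px (243,188), (237,196), (251,206), (257,199). The mid-pocket rim spans about (168–189, 220–235), the head top about (352–362, 215–224), and the tab tip is near (355.5,228). Now numbers.

```bash
python3 - <<'E'
from h import *
t=load("top0.npz"); s=load("side0.npz"); K=8
def up(s,x,y,w,h):
    im=cv2.resize(s["frame"][y:y+h,x:x+w],None,fx=K,fy=K,interpolation=cv2.INTER_CUBIC); return im
def rect(s,x,y,w,h,fn,z,name):
    im=up(s,x,y,w,h); hsv=cv2.cvtColor(im,cv2.COLOR_BGR2HSV).astype(int)
    m=fn(im.astype(int),hsv).astype(np.uint8)
    c=max(cv2.findContours(m,0,1)[0],key=cv2.contourArea)
    b=cv2.boxPoints(cv2.minAreaRect(c)); uv=(b+.5)/K-.5+[x,y]
    P=ray(s,uv,z); e1=P[1]-P[0]; e2=P[2]-P[1]
    print(name,"c",P.mean(0).round(4),"sides",np.linalg.norm(e1).round(4),np.linalg.norm(e2).round(4),"ang",np.arctan2(e1[1],e1[0]).round(3),np.arctan2(e2[1],e2[0]).round(3),"uv",uv.mean(0).round(1)); return P
rect(t,230,180,32,32,lambda i,h:(i.min(2)>175),.170,"block")
for th in (60,75): rect(t,164,216,33,25,lambda i,h:(h[...,1]>150)&(h[...,0]<14)&(h[...,2]>th),.024,"pmid")
rect(s,282,272,25,35,lambda i,h:(h[...,1]>150)&(h[...,0]<14)&(h[...,2]>60),.012,"pmid_side")
for th in (70,90): rect(t,345,210,22,18,lambda i,h:(i.max(2)<th),.104,"head")
rect(t,216,138,72,98,lambda i,h:(h[...,1]<60)&(i.max(2)>0),.088,"bed")
def line(name,uv): pass
# sample hsv values
for n,x,y in(("wood",160,222),("rim",169,228),("rimtop",180,221),("floor",182,228),("bed",235,180),("head",357,219),("blk",245,196),("stand",342,222),("coll",350,218)):
    print(n,t["frame"][y,x],cv2.cvtColor(t["frame"][y:y+1,x:x+1],cv2.COLOR_BGR2HSV).ravel())
# side: block top corners triangulated
print("bed corners(top pts)",ray(t,[[217.3,217.3],[265,231]],.088).round(4).tolist(), "cover",ray(t,[[242,142.5],[281,152]],.123).round(4).tolist())
print("rollers",ray(t,[[233,173],[274,184.5]],.124).round(4).tolist())
E
```

```text
block c [0.5082 0.0459 0.17  ] sides 0.0261 0.046 ang -0.604 -2.182 uv [246.6 197.1]
pmid c [0.4369 0.2309 0.024 ] sides 0.0034 0.0085 ang -1.452 -3.006 uv [188.1 223.7]
pmid c [0.4369 0.2309 0.024 ] sides 0.0034 0.0085 ang -1.452 -3.006 uv [188.1 223.7]
pmid_side c [0.4182 0.2564 0.012 ] sides 0.0371 0.0135 ang -1.584 -3.099 uv [296.7 288.7]
head c [ 0.4534 -0.2772  0.104 ] sides 0.0269 0.0269 ang -1.409 -3.004 uv [356.7 218.7]
head c [ 0.4531 -0.2773  0.104 ] sides 0.0302 0.03 ang -1.409 -3.004 uv [356.8 218.8]
bed c [0.5501 0.0331 0.088 ] sides 0.247 0.1536 ang -0.257 -1.84 uv [251.5 186.2]
wood [ 91 130 162] [ 16 112 162]
rim [35 60 87] [ 14 152  87]
rimtop [ 52  79 116] [ 13 141 116]
floor [37 54 80] [ 12 137  80]
bed [103 106 108] [ 18  12 108]
head [35 45 54] [16 90 54]
blk [181 184 184] [ 30   4 184]
stand [ 80 114 136] [ 18 105 136]
coll [128 134 137] [ 20  17 137]
bed corners(top pts) [[0.4548, 0.1341, 0.088], [0.4153, -0.0079, 0.088]] cover [[0.6736, 0.0622, 0.123], [0.6464, -0.0526, 0.123]]
rollers [[0.5826, 0.0873, 0.124], [0.5499, -0.0323, 0.124]]
```

```bash
python3 - <<'E'
from h import *
t=load("top0.npz"); s=load("side0.npz"); K=8
def rect(s,x,y,w,h,fn,z,name):
    im=cv2.resize(s["frame"][y:y+h,x:x+w],None,fx=K,fy=K,interpolation=cv2.INTER_CUBIC); hsv=cv2.cvtColor(im,cv2.COLOR_BGR2HSV).astype(int)
    m=fn(im.astype(int),hsv).astype(np.uint8)
    c=max(cv2.findContours(m,0,1)[0],key=cv2.contourArea)
    b=cv2.boxPoints(cv2.minAreaRect(c)); uv=(b+.5)/K-.5+[x,y]; P=ray(s,uv,z)
    M=(P+np.roll(P,-1,0))/2; e=np.roll(P,-1,0)-P
    print(name,"c",P.mean(0)[:2].round(4),"side",np.linalg.norm(e[:2],axis=1).round(4),"ang",np.arctan2(e[:2,1],e[:2,0]).round(3),"edge mids",M[:,:2].round(4).tolist())
red=lambda th:(lambda i,h:(h[...,1]>th)&(h[...,0]<15))
for th in (122,128): rect(t,160,214,40,26,red(th),.024,"T rim outer")
for th in (122,128): rect(s,280,270,30,35,red(th),.024,"S rim outer")
dark=lambda th:(lambda i,h:i.max(2)<th)
rect(t,166,218,24,18,dark(90),.024,"T inner"); rect(s,284,274,22,28,dark(75),.024,"S inner")
for th in (70,90): rect(s,283,122,16,22,dark(th),.104,"S head")
rect(t,336,204,33,30,lambda i,h:(h[...,1]>85)&(h[...,1]<108)&(i.max(2)>115),.048,"T stand")
print("side blk topcorners",ray(s,[[265,185.5],[272.5,178.5],[279.7,182.5],[272,191]],.170).round(4).tolist())
print("T block", ray(t,[[243.5,188],[236.8,196],[250.7,206.8],[257.2,199]],.170).round(4).tolist())
print("hub", proj(t,[.5064,.044,.1]),proj(t,[.5064,.044,.17]))
print("tab tip",ray(t,[[355.3,228.2]],.054),"collar left",ray(t,[[348,219]],.054), "collar S", ray(s,[[284.8,139],[298,139],[291,143]],.054).round(4).tolist())
E
```

```text
T rim outer c [0.4259 0.2619] side [0.0468 0.0708] ang [-0.028 -1.622] edge mids [[0.4277, 0.2971], [0.4493, 0.2611], [0.4241, 0.2266], [0.4025, 0.2626]]
T rim outer c [0.4259 0.2617] side [0.0466 0.0698] ang [-0.027 -1.62 ] edge mids [[0.4276, 0.2965], [0.4492, 0.2611], [0.4242, 0.2269], [0.4026, 0.2624]]
S rim outer c [0.4249 0.2652] side [0.0814 0.0489] ang [-1.625  3.111] edge mids [[0.4488, 0.2645], [0.4221, 0.2246], [0.4011, 0.2658], [0.4278, 0.3057]]
S rim outer c [0.4251 0.2658] side [0.0798 0.0479] ang [-1.624  3.114] edge mids [[0.4484, 0.2653], [0.4224, 0.2261], [0.4017, 0.2664], [0.4278, 0.3056]]
T inner c [0.4261 0.2638] side [0.0341 0.053 ] ang [-0.022 -1.615] edge mids [[0.4272, 0.2902], [0.4431, 0.2634], [0.4249, 0.2373], [0.4091, 0.2642]]
S inner c [0.4245 0.2656] side [0.0453 0.0365] ang [-1.627  3.115] edge mids [[0.4425, 0.2652], [0.4229, 0.243], [0.4065, 0.2661], [0.426, 0.2882]]
S head c [ 0.4551 -0.2564] side [0.0736 0.0325] ang [-1.557 -3.112] edge mids [[0.471, -0.2559], [0.4553, -0.2932], [0.4391, -0.2569], [0.4549, -0.2196]]
S head c [ 0.4554 -0.2557] side [0.078  0.0361] ang [-1.543 -3.079] edge mids [[0.473, -0.2546], [0.4561, -0.2947], [0.4377, -0.2568], [0.4546, -0.2167]]
T stand c [ 0.4534 -0.2784] side [0.0816 0.0735] ang [-1.375 -2.97 ] edge mids [[0.4896, -0.272], [0.4613, -0.3183], [0.4173, -0.2847], [0.4456, -0.2384]]
side blk topcorners [[0.5183, 0.0472, 0.17], [0.5, 0.0198, 0.17], [0.4799, 0.0329, 0.17], [0.4986, 0.0652, 0.17]]
T block [[0.5335, 0.0548, 0.17], [0.511, 0.0732, 0.17], [0.4812, 0.0343, 0.17], [0.5031, 0.0164, 0.17]]
hub [[247.73823466 199.90660292]] [[247.28976954 197.73263041]]
tab tip [[ 0.42622693 -0.28525938  0.054     ]] collar left [[ 0.45419095 -0.26326138  0.054     ]] collar S [[0.4722, -0.2811, 0.054], [0.4274, -0.285, 0.054], [0.4506, -0.2624, 0.054]]
```

```bash
cat >> h.py <<'E'
def pose():
    from cell import telemetry
    from scipy.spatial.transform import Rotation as Q
    s=telemetry.get_state(); R=Q.from_quat(s["tcp_rot"],scalar_first=True).as_matrix(); return s,R
def togo(x,y,z,psi):
    s,R=pose(); d=R.T@(np.array([x,y,z])-s["eef_pos"]); p=np.arctan2(R[1,0],R[0,0])
    turn=(p-psi+np.pi)%(2*np.pi)-np.pi; c,n=np.cos(psi),np.sin(psi); D=np.array([x,y,z])-s["eef_pos"]
    print("t",round(s["clock"],2),"pos",s["eef_pos"].round(4),"psi",p.round(3),"tilt",R[:2,2].round(3),"j6",s["joint_pos"][5].round(2),"F",s["ft_force"].round(1),"T",s["wrist_torque"].round(2),"w",round(s["grip_width"],4),round(s["grasp_force"],1))
    print("roll",round(turn,3),"shift now",d.round(4),"after roll",np.round([c*D[0]+n*D[1],n*D[0]-c*D[1],-D[2]],4))
E
python3 -m pendant '[[[0,0,0],-0.172,0.085],[[0,0,0],-0.172,0.085],[[0,0,0],-0.172,0.085],[[0,0,0],-0.172,0.085],[[0.055,-0.001,0],0,0.085],[[0.055,-0.002,0],0,0.085],[[0.055,-0.002,0],0,0.085],[[0.055,-0.002,0],0,0.085],[[0.055,-0.002,0],0,0.085],[[0.055,-0.002,0],0,0.085],[[0.055,-0.002,0],0,0.085],[[0.055,-0.002,0],0,0.085]]' 60
python3 -c "
from h import *; togo(.5075,.0455,.256,.951)"
```

```text
clock: 1.6
eef_pos: [0.3805, -0.1385, 0.2562]
tcp_rot: [0.0, 0.889, 0.458, -0.0]
ft_force: [-0.3, -0.0, 0.2]
grip_width: 0.0851
grasp_force: 0.0
t 1.6 pos [ 0.3805 -0.1385  0.2562] psi 0.951 tilt [ 0. -0.] j6 0.08 F [-0.3 -0.   0.2] T [-0.01 -0.06  0.  ] w 0.0851 0.0
roll -0.0 shift now [ 2.236e-01 -3.500e-03  2.000e-04] after roll [ 2.236e-01 -3.500e-03  2.000e-04]
```

```bash
python3 -m pendant '[[[0.055,-0.001,0],0,0.085],[[0.055,-0.001,0],0,0.085],[[0.055,-0.001,0],0,0.085],[[0.055,0,0],0,0.085],[[0,0,0],0,0.085],[[0,0,0],0,0.085]]'
python3 - <<'E'
from h import *; from cell import snapshot
togo(.5075,.0455,.156,.951)
s=snapshot("side"); t=snapshot("top"); np.savez("s1.npz",**s)
a=crop(s,225,110,80,100,6); b=crop(t,210,150,50,80,6)
cv2.imwrite("pics/m2.png",np.hstack([a[:480],b[:480]]))
E
```

```text
clock: 2.35
eef_pos: [0.5047, 0.0406, 0.2557]
tcp_rot: [-0.0, 0.889, 0.458, -0.001]
ft_force: [-0.4, -0.9, -0.6]
grip_width: 0.0853
grasp_force: 0.0
t 2.35 pos [0.5047 0.0406 0.2557] psi 0.952 tilt [-0.002 -0.   ] j6 0.55 F [-0.4 -0.9 -0.6] T [-0.04 -0.01  0.01] w 0.0853 0.0
roll 0.001 shift now [ 0.0057 -0.0005  0.0997] after roll [ 0.0056 -0.0006  0.0997]
```

View pics/m2.png

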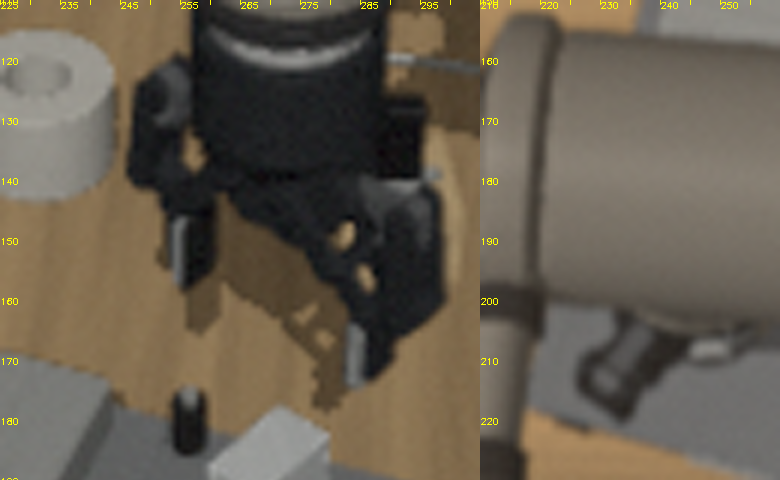

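Side view: the jaws are at px (255,155) and (285,170), straddling the block top at (273,185), and they line up with its short side. Descend and close.

```bash
python3 -m pendant '[[[0.0056,0,0.02],0,0.085],[[0,0,0.03],0,0.085],[[0,0,0.03],0,0.085],[[0,0,0.02],0,0.085],[[0,0,0],0,0.085],[[0,0,0],0,0.028],[[0,0,0],0,0.028],[[0,0,0],0,0.028],[[0,0,0],0,0.028],[[0,0,0],0,0.028]]' 50
python3 -c "
from h import *; togo(.5075,.0455,.156,.951)"
```

```text
clock: 3.7
eef_pos: [0.5088, 0.0451, 0.1568]
tcp_rot: [0.0, 0.889, 0.458, 0.0]
ft_force: [-0.0, 0.5, 4.0]
grip_width: 0.0292
grasp_force: 49.7
t 3.7 pos [0.5088 0.0451 0.1568] psi 0.951 tilt [ 0.001 -0.   ] j6 0.56 F [-0.   0.5  4. ] T [-0.09  0.09 -0.02] w 0.0292 49.7
roll -0.0 shift now [-0.0005 -0.0012  0.0008] after roll [-0.0004 -0.0012  0.0008]
```

```bash
python3 -m pendant '[[[0,0,-0.02],0,0.028],[[0,0,-0.04],0,0.028],[[0,0,-0.04],0,0.028],[[0,0,0],-0.143,0.028],[[0,0,0],-0.143,0.028],[[0,0,0],-0.143,0.028],[[0,0,0],-0.141,0.028]]'
python3 -c "
from h import *; togo(.4257,.264,.2,1.521)"
```

```text
clock: 4.58
eef_pos: [0.5081, 0.0453, 0.2555]
tcp_rot: [-0.001, 0.723, 0.691, -0.001]
ft_force: [0.2, -0.7, -2.3]
grip_width: 0.0296
grasp_force: 50.3
t 4.58 pos [0.5081 0.0453 0.2555] psi 1.526 tilt [-0.002  0.   ] j6 -0.02 F [ 0.2 -0.7 -2.3] T [-0.04 -0.04  0.04] w 0.0296 50.3
roll 0.005 shift now [ 0.2148 -0.0921  0.0557] after roll [ 0.2144 -0.0932  0.0555]
```

```bash
python3 -m pendant '[[[0.036,-0.015,0],0,0.028],[[0.036,-0.015,0],0,0.028],[[0.036,-0.015,0],0,0.028],[[0.036,-0.016,0.02],0,0.028],[[0.036,-0.016,0.03],0,0.028],[[0.035,-0.016,0.03],0,0.028],[[0,0,0.02],0,0.028],[[0,0,0],0,0.028],[[0,0,0],0,0.028]]'
python3 - <<'E'
from h import *; from cell import snapshot
togo(.4257,.264,.156,1.521)
s=snapshot("side"); t=snapshot("top"); np.savez("s2.npz",**s); np.savez("t2.npz",**t)
a=crop(s,262,240,66,75,8); b=crop(t,205,150,100,100,6); c=crop(t,150,195,45,60,6)
cv2.imwrite("pics/m3.png",np.hstack([a[:560,:528],cv2.copyMakeBorder(c[:560],0,200,0,0,0)[:560,:270]]))
cv2.imwrite("pics/hub.png",b)
E
```

```text
clock: 5.7
eef_pos: [0.4268, 0.2644, 0.1568]
tcp_rot: [0.0, 0.725, 0.689, 0.0]
ft_force: [0.3, 0.3, -1.3]
grip_width: 0.0298
grasp_force: 50.1
t 5.7 pos [0.4268 0.2644 0.1568] psi 1.52 tilt [0.001 0.   ] j6 0.45 F [ 0.3  0.3 -1.3] T [-0.02 -0.05 -0.01] w 0.0298 50.1
roll -0.001 shift now [-0.0005 -0.0011  0.0008] after roll [-0.0005 -0.0011  0.0008]
```

View pics/m3.png

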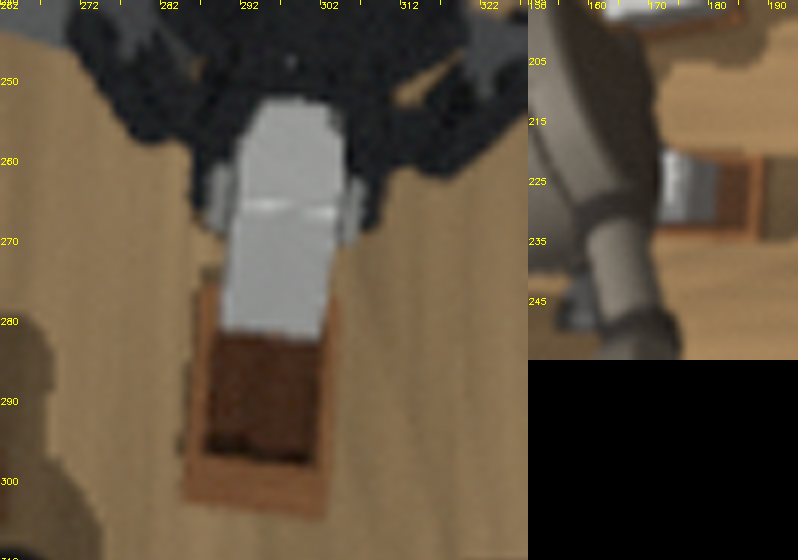

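View pics/hub.png

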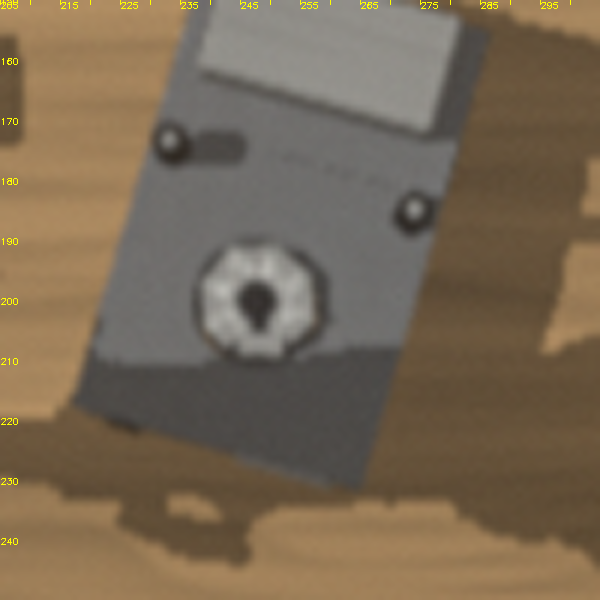

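Side view: the block hangs straight over the pocket (bottom edge px (289,281)–(302,282), pocket inner px 287–303). Top view: hub at (247.8,200), with the keyway pointing down the image to about (248.3,205). Now the measurements.

```bash
python3 - <<'E'
from h import *
s=load("s2.npz"); t=load("t2.npz"); zb=.100
print("side bottom corners",ray(s,[[289.2,281.2],[301.9,282.3]],zb).round(4).tolist(),"top right edge bottom",ray(t,[[179.8,220.5],[179.6,231.3]],zb).round(4).tolist())
x,y,w,h,K=234,186,28,28,12
im=cv2.resize(t["frame"][y:y+h,x:x+w],None,fx=K,fy=K,interpolation=cv2.INTER_CUBIC); g=cv2.cvtColor(im,cv2.COLOR_BGR2GRAY)
f=lambda p:(np.float64(p)+.5)/K-.5+[x,y]
for th in (135,145):
    c=max(cv2.findContours((g>th).astype(np.uint8),0,1)[0],key=cv2.contourArea); (cc,r)=cv2.minEnclosingCircle(c); m=cv2.moments(cv2.convexHull(c)); q=f([m["m10"]/m["m00"],m["m01"]/m["m00"]])
    print("hub",ray(t,q,.1).round(4),f(cc),r/K*.00295)
for th in (80,100,120):
    mk=(g<th).astype(np.uint8); n,l,st,ce=cv2.connectedComponentsWithStats(mk); i=l[K*14,K*14] or 1
    k=l==i; c=max(cv2.findContours(k.astype(np.uint8),0,1)[0],key=cv2.contourArea)
    P=ray(t,f(c[:,0]),.1)[:,:2]; 
    # largest inscribed circle = bore, farthest point = keyway
    d=cv2.distanceTransform(k.astype(np.uint8),2,5); _,r,_,bc=cv2.minMaxLoc(d); B=ray(t,f(bc),.1)[0,:2]
    D=np.linalg.norm(P-B,axis=1); far=P[D>D.max()*.93].mean(0)-B
    mo=ray(t,f(ce[i]),.1)[0,:2]-B
    print("bore",B.round(4),"r",round(r/K*2.95,1),"far",D.max().round(4),"ang",np.arctan2(far[1],far[0]).round(3),"centroid dir",np.arctan2(mo[1],mo[0]).round(3),np.linalg.norm(mo).round(4))
E
```

```text
side bottom corners [[0.4422, 0.2866, 0.1], [0.4121, 0.2869, 0.1]] top right edge bottom [[0.4441, 0.2427, 0.1], [0.4125, 0.2424, 0.1]]
hub [[0.5077 0.0452 0.1   ]] [247.32338715 199.61276499] 0.027606382624308267
hub [[0.5093 0.0455 0.1   ]] [247.29322052 199.68338648] 0.02676223643620809
bore [0.5067 0.0448] r 7.8 far 0.0136 ang -3.057 centroid dir 3.079 0.0012
bore [0.507  0.0448] r 8.9 far 0.0154 ang -3.059 centroid dir 3.08 0.0017
bore [0.5067 0.0448] r 10.1 far 0.0164 ang -3.055 centroid dir 3.111 0.0017
```

```bash
python3 -m pendant '[[[-0.0025,-0.0018,0.02],0,0.028],[[0,0,0.03],0,0.028],[[0,0,0.016],0,0.028],[[0,0,0],0,0.028],[[0,0,0],0,0.028]]'
python3 - <<'E'
from h import *; from cell import snapshot
togo(.4248,.2615,.0668,1.521)
s=snapshot("side"); t=snapshot("top"); np.savez("s3.npz",**s); np.savez("t3.npz",**t)
a=crop(s,275,262,40,50,12); c=crop(t,160,210,33,30,8)
cv2.imwrite("pics/m4.png",np.hstack([a[:500,:500],cv2.copyMakeBorder(c,0,300,0,0,0)[:500,:290]]))
E
```

```text
clock: 6.42
eef_pos: [0.4253, 0.2623, 0.0914]
tcp_rot: [0.0, 0.725, 0.689, 0.001]
ft_force: [0.0, 0.5, -1.8]
grip_width: 0.0295
grasp_force: 50.2
t 6.42 pos [0.4253 0.2623 0.0914] psi 1.52 tilt [0.002 0.001] j6 0.45 F [ 0.   0.5 -1.8] T [0.02 0.02 0.02] w 0.0295 50.2
roll -0.001 shift now [-0.0008 -0.0005  0.0246] after roll [-0.0008 -0.0004  0.0246]
```

View pics/m4.png

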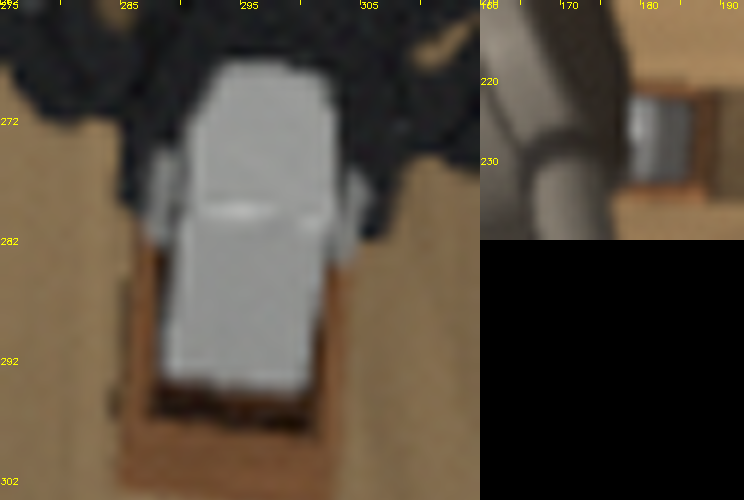

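```bash
python3 - <<'E'
from h import *
s=load("s3.npz"); t=load("t3.npz")
print("blk bottom S",ray(s,[[288.2,293.6],[300.3,294.6]],.0345)[:,:2].round(4).tolist(),"pocket near inner rim S",ray(s,[[287,297],[301,298.2]],.024)[:,:2].round(4).tolist())
print("blk T right edge",ray(t,[[184.6,222],[184.6,232.3]],.0345)[:,:2].round(4).tolist(),"pocket right inner rim T",ray(t,[[186.7,222],[186.7,233]],.024)[:,:2].round(4).tolist())
E
```

```text
blk bottom S [[0.4407, 0.2844], [0.4105, 0.2845]] pocket near inner rim S [[0.4429, 0.2884], [0.4078, 0.2887]]
blk T right edge [[0.4417, 0.2402], [0.4099, 0.2393]] pocket right inner rim T [[0.442, 0.2355], [0.4078, 0.2346]]
```

```bash
python3 -m pendant '[[[0,-0.0005,0.008],0,0.028],[[0,0,0.008],0,0.028],[[0,0,0.006],0,0.028],[[0,0,0.003],0,0.028],[[0,0,0],0,0.028]]'
python3 -c "
from h import *; togo(.4248,.2615,.0628,1.521)"
```

```text
clock: 7.15
eef_pos: [0.4238, 0.2621, 0.0649]
tcp_rot: [-0.0, 0.725, 0.689, -0.0]
ft_force: [-0.1, -0.5, -2.9]
grip_width: 0.0297
grasp_force: 50.2
t 7.15 pos [0.4238 0.2621 0.0649] psi 1.521 tilt [-0.001 -0.   ] j6 0.45 F [-0.1 -0.5 -2.9] T [-0.02 -0.02  0.02] w 0.0297 50.2
roll -0.0 shift now [-0.0006  0.001   0.0021] after roll [-0.0006  0.001   0.0021]
```

```bash
python3 -m pendant '[[[0,0,0.0015],0,0.028],[[0,0,0],0,0.028]]'; python3 -m pendant '[[[0,0,0.001],0,0.028],[[0,0,0],0,0.028]]' | grep -E 'ft|eef'
```

```text
clock: 7.4
eef_pos: [0.424, 0.2622, 0.0638]
tcp_rot: [0.0, 0.725, 0.689, 0.0]
ft_force: [-0.1, -0.3, -1.9]
grip_width: 0.0296
grasp_force: 50.2
eef_pos: [0.4241, 0.2623, 0.0632]
ft_force: [-2.9, -0.7, 3.2]
```

```bash
python3 -m pendant '[[[0,0,0.0008],0,0.028],[[0,0,0],0,0.028]]' | grep -E 'ft|eef';  python3 -m pendant '[[[0,0,0],0,0.034],[[0,0,0],0,0.045],[[0,0,0],0,0.05],[[0,0,0],0,0.05]]'
```

```text
eef_pos: [0.4241, 0.2623, 0.0632]
ft_force: [-4.0, -1.8, 11.4]
clock: 8.4
eef_pos: [0.4239, 0.2622, 0.0618]
tcp_rot: [-0.0, 0.725, 0.689, -0.0]
ft_force: [-0.2, -0.7, 0.9]
grip_width: 0.05
grasp_force: 0.0
```

```bash
python3 -m pendant '[[[0,0,-0.02],0,0.05],[[0,0,-0.05],0,0.05],[[0,0,-0.05],0,0.05],[[0,0,-0.02],0,0.085],[[0,0,0],0.175,0.085],[[0,0,0],0.175,0.085],[[0,0,0],0.175,0.085],[[0,0,0],0.175,0.085],[[0,0,0],0.175,0.085],[[0,0,0],0.175,0.085],[[0,0,0],0.175,0.085],[[0,0,0],0.175,0.085]]' | grep rot
python3 - <<'E'
from h import *; from cell import snapshot
togo(.4535,-.2825,.2,.12)
s=snapshot("side"); np.savez("s4.npz",**s)
P=ray(s,[[0,0]],0)
im=s["frame"]; cv2.imwrite("pics/m5.png",crop(s,270,235,50,70,8))
E
```

```text
tcp_rot: [0.0, 0.998, 0.057, -0.0]
t 9.9 pos [0.4238 0.2621 0.2018] psi 0.115 tilt [-0. -0.] j6 1.86 F [-0.   0.1 -0. ] T [-0.05  0.02 -0.  ] w 0.0851 0.0
roll -0.005 shift now [-0.0331  0.5444  0.0019] after roll [-0.0358  0.5443  0.0018]
```

View pics/m5.png

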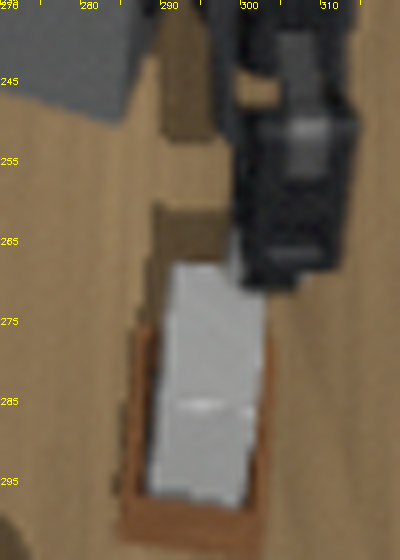

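The block (px (288–302, 268–297)) stands upright, seated in its pocket. On to the spindle.

```bash
python3 -m pendant '[[[-0.0036,0.0544,0],0,0.085],[[-0.0036,0.0544,0],0,0.085],[[-0.0036,0.0544,0],0,0.085],[[-0.0036,0.0544,0],0,0.085],[[-0.0036,0.0544,0],0,0.085],[[-0.0036,0.0544,0],0,0.085],[[-0.0036,0.0544,0],0,0.085],[[-0.0036,0.0544,0],0,0.085],[[-0.0036,0.0544,0],0,0.085],[[-0.0034,0.0544,0],0,0.085],[[0,0,0],0,0.085],[[0,0,0],0,0.085]]' | grep rot
python3 - <<'E'
from h import *; from cell import snapshot
togo(.4535,-.2825,.088,.12)
s=snapshot("side"); np.savez("s5.npz",**s); t=snapshot("top")
cv2.imwrite("pics/m6.png",np.hstack([crop(s,250,80,65,80,7)[:560],crop(t,330,195,45,80,7)[:560]]))
E
```

```text
tcp_rot: [-0.001, 0.998, 0.061, -0.0]
t 11.45 pos [ 0.4536 -0.2816  0.2016] psi 0.122 tilt [-0.001  0.001] j6 0.75 F [-0.8  0.3  0.6] T [ 0.06 -0.01  0.01] w 0.085 0.0
roll 0.002 shift now [-1.000e-04  1.000e-03  1.136e-01] after roll [-0.0002  0.0009  0.1136]
```

View pics/m6.png

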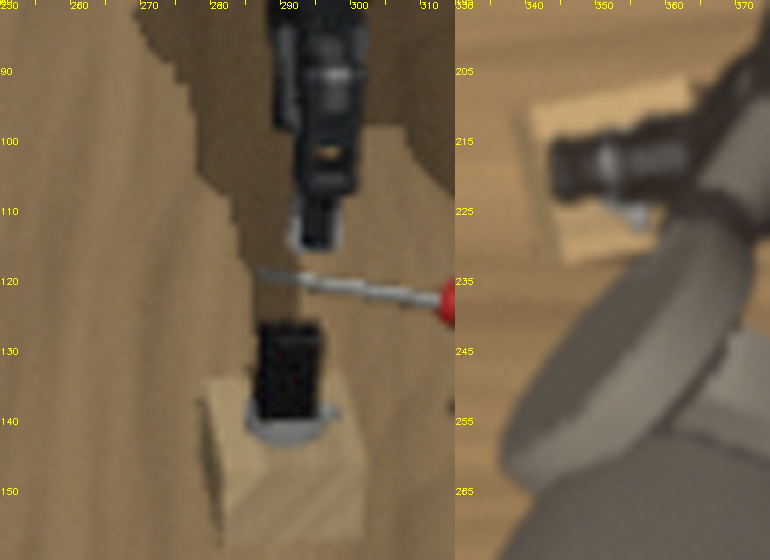

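```bash
python3 - <<'E'
from h import *
s=load("s5.npz")
print("tip",ray(s,[[291.5,115.5],[297.3,115.5]],.185).round(4).tolist(),"expect",proj(s,[.4536,-.2816+.043,.185]))
print("head top far edge",ray(s,[[285.9,126.3],[294.8,126.3]],.104).round(4).tolist(), "base",ray(s,[[285.9,139.5],[294.5,139.7]],.054).round(4).tolist())
E
```

```text
tip [[0.457, -0.2405, 0.185], [0.4391, -0.2421, 0.185]] expect [[292.5744553  115.93427439]]
head top far edge [[0.4715, -0.2872, 0.104], [0.442, -0.2898, 0.104]] base [[0.4684, -0.2788, 0.054], [0.4392, -0.2804, 0.054]]
```

Side view: the jaws (finger tip px (294,115)) are aligned over the head (px 286–295, 126). The tab points towards the robot at (297,139). Descend and grip.

```bash
python3 -m pendant '[[[0.001,0.001,0.03],0,0.085],[[0,0,0.04],0,0.085],[[0,0,0.034],0,0.085],[[0,0,0.0096],0,0.085],[[0,0,0],0,0.085],[[0,0,0],0,0.03],[[0,0,0],0,0.016],[[0,0,0],0,0.012],[[0,0,0],0,0.012],[[0,0,0],0,0.012],[[0,0,0],0,0.012]]' 80
python3 -c "
from h import *; togo(.4545,-.2825,.2,.12)"
```

```text
clock: 12.92
eef_pos: [0.4554, -0.2835, 0.089]
tcp_rot: [0.001, 0.998, 0.06, 0.0]
ft_force: [-1.2, -0.6, 4.7]
grip_width: 0.0174
grasp_force: 78.2
t 12.93 pos [ 0.4554 -0.2835  0.089 ] psi 0.121 tilt [ 0.001 -0.001] j6 0.75 F [-1.2 -0.6  4.7] T [ 0.03  0.14 -0.07] w 0.0174 78.2
roll 0.001 shift now [-0.0006 -0.0009 -0.111 ] after roll [-0.0007 -0.0011 -0.111 ]
```

```bash
python3 -m pendant '[[[0,0,-0.01],0,0.012],[[0,0,-0.03],0,0.012],[[0,0,-0.04],0,0.012],[[0,0,-0.04],0.036,0.012],[[0,0,0],0,0.012]]' 100 | grep -E "ft|width"
python3 - <<'E'
from h import *
togo(.507,.0445,.2,.085)
s=load("s4.npz"); p=proj(s,[.507,.045,.1])[0]; print(p)
x,y=int(p[0])-15,int(p[1])-15; K=12
im=cv2.resize(s["frame"][y:y+30,x:x+30],None,fx=K,fy=K,interpolation=cv2.INTER_CUBIC); g=cv2.cvtColor(im,cv2.COLOR_BGR2GRAY); f=lambda p:(np.float64(p)+.5)/K-.5+[x,y]
print(g[::24,::24])
for th in (70,85,100):
    k=(g<th).astype(np.uint8); n,l,st,ce=cv2.connectedComponentsWithStats(k)
    for i in range(1,n):
        if st[i,4]>800: print(th,ray(s,f(ce[i]),.1)[0].round(4),st[i,2:5]/K)
E
```

```text
ft_force: [0.4, -0.1, -4.0]
grip_width: 0.0169
t 13.55 pos [ 0.4561 -0.2837  0.2113] psi 0.085 tilt [ 0.004 -0.004] j6 0.79 F [ 0.4 -0.1 -4. ] T [-0.   -0.02 -0.02] w 0.0169 98.8
roll -0.0 shift now [ 0.0785 -0.3228  0.0103] after roll [ 0.0786 -0.3227  0.0113]
[268.65489236 202.2294856 ]
[[ 95  95  96  95  94  95  94  96  98  97  96  95  93  92  60]
 [ 95  95  96  95  95  94  93  96  96  95  96  96  95  94  56]
 [ 94  95  95  95  96  94  96  95  96  96  97  95  96  95  54]
 [ 96  97  94  95  93  97  96  95  95  95  98  97  97  96  59]
 [ 95  94  95  95  97  95 103 109 102 112 104  99  98  96  56]
 [ 96  95  95  97  94 117 124 131 132 134 138 118  99  96  55]
 [ 96  95  96  99 119 123 125 129 120 123 128 126 104 103  57]
 [ 94  95  95  88 122 134 124  98 114 102 109 113 120 111  56]
 [ 94  95  97  72 128 129 135  90 116 101 102 109 121 101  55]
 [ 96  92  94  64 121 129 126 135 114 112 129 125 116  98  55]
 [ 94  96  94  69 102 114 120 139 122 134 124 121 110  95  58]
 [ 96  95  96  86  96  97 106 119 117 117 121  99  95  93  74]
 [ 95  96  96  95  89  96  99 116 112 112 109  98  83  95  72]
 [ 94  93  94  95  95  94  97 105 103 105  98  89  95  94  71]
 [ 98  94  95  94  95  94  96  93  94  95  96  94  94  95  80]]
70 [0.4728 0.033  0.1   ] [  3.16666667  29.08333333 910.25      ]
85 [0.4733 0.0347 0.1   ] [   3.83333333   30.         1097.08333333]
85 [0.5346 0.0571 0.1   ] [  2.5          7.5        147.83333333]
100 [0.5126 0.0406 0.1   ] [  30.     30.   7290.25]
```

```bash
python3 - <<'E'
from h import *; from cell import snapshot
s=snapshot("side"); t=snapshot("top"); np.savez("s6.npz",**s); np.savez("t6.npz",**t)
st,R=pose(); e=st["eef_pos"]; print(e.round(4))
for n,c,dx in(("side",s,14),("top",t,14)):
    print(n,"proj tcp-axis at tip, collar",proj(c,[e-[0,0,.077],e-[0,0,.038]]).round(1).tolist())
p=proj(s,e-[0,0,.055])[0].astype(int); a=crop(s,p[0]-22,p[1]-25,44,50,10)[:500]
q=proj(t,e-[0,0,.055])[0].astype(int); b=crop(t,q[0]-17,q[1]-25,34,50,10)[:500]
cv2.imwrite("pics/m7.png",np.hstack([a,b]))
E
```

```text
[ 0.4545 -0.2825  0.2076]
side proj tcp-axis at tip, collar [[291.5, 121.1], [292.3, 111.3]]
top proj tcp-axis at tip, collar [[361.0, 217.9], [364.7, 217.4]]
```

View pics/m7.png

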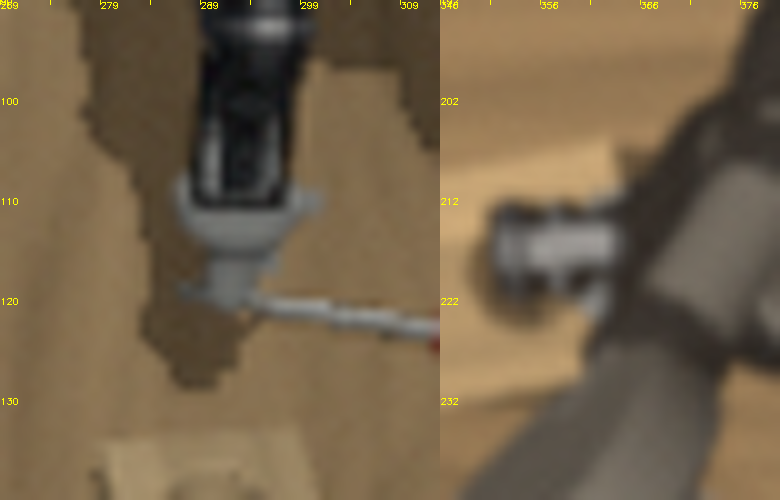

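Side view: the spindle is held upright. Its collar is centred at px (292,111) and its shaft at 291.4, within 1 mm of the TCP axis (expected 292.3 and 291.5), with the tab and key towards −x. Moving to above the hub.

```bash
python3 -c "
from h import *; togo(.5065,.0445,.2,.085)"
python3 -m pendant '[[[0.01,-0.04,0],0,0.012],[[0.01,-0.04,0],0,0.012],[[0.01,-0.04,0],0,0.012],[[0.01,-0.04,0],0,0.012],[[0.01,-0.04,0],0,0.012],[[0.01,-0.04,0],0,0.012],[[0.01,-0.04,0],0,0.012],[[0.01,-0.04,0],0,0.012],[[0,0,0],0,0.012],[[0,0,0],0,0.012],[[0,0,0],0,0.012]]' | grep grip
python3 -c "
from h import *; togo(.5065,.0445,.19,.085)"
```

```text
t 13.65 pos [ 0.4545 -0.2825  0.2076] psi 0.085 tilt [-0.001  0.001] j6 0.79 F [ 0.4 -0.3 -4.3] T [0.03 0.03 0.05] w 0.0167 98.8
roll 0.0 shift now [ 0.0796 -0.3214  0.0079] after roll [ 0.0796 -0.3214  0.0076]
grip_width: 0.0167
t 15.03 pos [0.5073 0.0417 0.2077] psi 0.084 tilt [-0.002 -0.   ] j6 1.42 F [-0.4  0.2 -3.2] T [0.04 0.01 0.06] w 0.0167 99.0
roll -0.001 shift now [-0.0005 -0.0029  0.0177] after roll [-0.0005 -0.0029  0.0177]
```

```bash
python3 -m pendant '[[[-0.0005,-0.0029,0.01],0,0.012],[[0,0,0.012],0,0.012],[[0,0,0],0,0.012],[[0,0,0],0,0.012]]' | grep ft
python3 -c "
from h import *; togo(.5065,.0445,.17,.085)"
python3 -m pendant '[[[0,0,0.005],0,0.012],[[0,0,0.003],0,0.012],[[0,0,0.003],0,0.012],[[0,0,0],0,0.012]]' | grep ft
python3 -c "
from h import *; togo(.5065,.0445,.17,.085)"
```

```text
ft_force: [-0.2, -0.1, -4.1]
t 15.53 pos [0.507  0.0453 0.1863] psi 0.085 tilt [-0. -0.] j6 1.42 F [-0.2 -0.1 -4.1] T [-0.01  0.04  0.03] w 0.0173 99.0
roll -0.0 shift now [-0.0006  0.0008  0.0163] after roll [-0.0006  0.0008  0.0163]
ft_force: [-1.3, -0.1, -3.2]
t 16.02 pos [0.5068 0.0455 0.1751] psi 0.085 tilt [-0.001 -0.   ] j6 1.42 F [-1.3 -0.1 -3.2] T [ 0.05 -0.05 -0.02] w 0.0171 99.0
roll -0.0 shift now [-0.0004  0.0009  0.0051] after roll [-0.0004  0.0009  0.0051]
```

Tip should now be about 2 mm inside the mouth with no axial force. Continue down gently.

```bash
python3 -m pendant '[[[0,0,0.002],0,0.012],[[0,0,0.002],0,0.012],[[0,0,0],0,0.012]]' | grep -E "eef|ft"
python3 -m pendant '[[[0,0,0.002],0,0.012],[[0,0,0.001],0,0.012],[[0,0,0],0,0.012]]' | grep -E "eef|ft"
python3 -c "
from h import *; togo(.5065,.0445,.165,.085)"
```

```text
eef_pos: [0.5073, 0.0449, 0.1713]
ft_force: [1.3, -3.6, -3.8]
eef_pos: [0.5073, 0.0449, 0.1686]
ft_force: [1.2, -5.5, -1.4]
t 16.77 pos [0.5073 0.0449 0.1686] psi 0.085 tilt [ 0.001 -0.001] j6 1.42 F [ 1.2 -5.5 -1.4] T [-1.18 -0.23  0.02] w 0.0167 99.3
roll -0.0 shift now [-0.0008  0.0003  0.0036] after roll [-0.0008  0.0003  0.0036]
```

```bash
python3 -m pendant '[[[0,0.001,0],0,0.012],[[0,0,0],0,0.012]]' | grep -E "eef|ft"
python3 -m pendant '[[[0,0,0.002],0,0.012],[[0,0,0.002],0,0.012],[[0,0,0],0,0.012]]' | grep -E "eef|ft"
python3 -c "
from h import *; togo(.5065,.0445,.165,.085)"
```

```text
eef_pos: [0.5072, 0.0445, 0.1684]
ft_force: [0.8, -2.2, -2.6]
eef_pos: [0.507, 0.0444, 0.1641]
ft_force: [2.3, -2.9, -3.3]
t 17.4 pos [0.507  0.0444 0.1641] psi 0.085 tilt [-0. -0.] j6 1.42 F [ 2.3 -2.9 -3.3] T [-0.64 -0.44 -0.06] w 0.017 99.2
roll -0.0 shift now [-0.0005 -0.0001 -0.0009] after roll [-0.0005 -0.0001 -0.0009]
```

```bash
python3 -m pendant '[[[0.0006,0.0008,0],0,0.012],[[0,0,0.002],0,0.012],[[0,0,0.001],0,0.012],[[0,0,0],0,0.012]]' | grep -E "eef|ft"
python3 -c "
from h import *; togo(.5065,.0445,.165,.085)"
```

```text
eef_pos: [0.5074, 0.0439, 0.1611]
ft_force: [1.0, -0.2, -3.9]
t 17.9 pos [0.5074 0.0439 0.1611] psi 0.085 tilt [-0.001  0.   ] j6 1.42 F [ 1.  -0.2 -3.9] T [ 0.06 -0.02  0.05] w 0.0167 99.1
roll -0.0 shift now [-0.0008 -0.0007 -0.0039] after roll [-0.0008 -0.0007 -0.0039]
```

```bash
python3 -m pendant '[[[0,0,0.002],0,0.012],[[0,0,0.002],0,0.012],[[0,0,0],0,0.012]]' | grep -E "eef|ft"
python3 -c "
from h import *; togo(.5065,.0445,.165,.085)"
```

```text
eef_pos: [0.5076, 0.0437, 0.1572]
ft_force: [0.1, -0.5, -3.4]
t 18.27 pos [0.5076 0.0437 0.1572] psi 0.085 tilt [-0. -0.] j6 1.42 F [ 0.1 -0.5 -3.4] T [ 0.04  0.01 -0.01] w 0.0168 99.1
roll -0.0 shift now [-0.001  -0.0009 -0.0078] after roll [-0.001  -0.0009 -0.0078]
```

```bash
python3 -m pendant '[[[0,0,0.003],0,0.012],[[0,0,0.003],0,0.012],[[0,0,0.003],0,0.012],[[0,0,0.002],0,0.012],[[0,0,0],0,0.012]]' | grep -E "eef|ft"
python3 -c "
from h import *; togo(.5065,.0445,.141,.085)"
```

```text
eef_pos: [0.5076, 0.0437, 0.1462]
ft_force: [0.1, 0.6, -3.6]
t 18.9 pos [0.5076 0.0437 0.1462] psi 0.085 tilt [-0. -0.] j6 1.42 F [ 0.1  0.6 -3.6] T [-0.01  0.    0.02] w 0.017 99.1
roll -0.0 shift now [-0.001  -0.0009  0.0052] after roll [-0.001  -0.0009  0.0052]
```

```bash
for i in 1 2; do python3 -m pendant '[[[0,0,0.002],0,0.012],[[0,0,0.002],0,0.012],[[0,0,0],0,0.012]]' | grep -E "eef|ft"; done
python3 -m pendant '[[[0,0,0.003],0,0.012],[[0,0,0.003],0,0.012],[[0,0,0],0,0.012]]'| grep -E "eef|ft|grip"
```

```text
eef_pos: [0.5076, 0.0437, 0.1422]
ft_force: [0.3, -0.7, -3.6]
eef_pos: [0.5079, 0.0437, 0.1388]
ft_force: [-2.5, -0.0, 4.4]
eef_pos: [0.5079, 0.0437, 0.1331]
ft_force: [-3.1, 0.4, 8.4]
grip_width: 0.0167
```

```bash
python3 -m pendant '[[[0,0,0.002],0,0.012],[[0,0,0.002],0,0.012],[[0,0,0],0,0.012]]' | grep -E "eef|ft"
python3 -m pendant '[[[0,0,0.001],0,0.012],[[0,0,0],0,0.012]]'| grep -E "eef|ft|grip"; python3 -m pendant '[[[0,0,0.001],0,0.012],[[0,0,0],0,0.012]]'| grep -E "eef|ft|grip"
```

```text
eef_pos: [0.5079, 0.0436, 0.1294]
ft_force: [-4.3, -0.4, 11.1]
eef_pos: [0.5079, 0.0437, 0.129]
ft_force: [-5.4, -0.5, 14.3]
grip_width: 0.0167
eef_pos: [0.508, 0.0437, 0.1289]
ft_force: [-8.8, -0.0, 22.4]
grip_width: 0.0168
```

```bash
python3 -m pendant '[[[-0.0006,0,0.0004],0,0.012],[[0,0,0],0,0.012],[[0,0,0],0,0.012]]'| grep clock
python3 - <<'E'
from h import *; from cell import snapshot
togo(.5065,.0445,.129,.085)
a=load("s4.npz"); s=snapshot("side"); x,y,w,h=275,262,40,45
print("pocket px diff vs s4", np.abs(s["frame"][272:305,280:297].astype(int)-a["frame"][272:305,280:297]).mean().round(2))
K=8
def blk(f):
    m=(f[y:y+h,x:x+w].min(2)>110).astype(np.uint8); n,l,st,ce=cv2.connectedComponentsWithStats(m); i=1+st[1:,4].argmax(); return st[i],ce[i].round(1)
print(blk(s["frame"]),blk(a["frame"]))
# hub lit top vs bed: collar ellipse center at expected level
c=np.array([.5075,.044,.091]); print("collar proj if seated",proj(s,c).round(1),proj(s,c+[0,0,.012]).round(1))
p=proj(s,c)[0].astype(int); print(cv2.cvtColor(s["frame"],6)[p[1]-8:p[1]+14,p[0]-12:p[0]+12:2])
E
```

```text
clock: 21.28
t 21.27 pos [0.5079 0.0437 0.1289] psi 0.085 tilt [ 0.004 -0.   ] j6 1.42 F [-8.   0.6 23.8] T [0.07 1.36 0.  ] w 0.0169 103.1
roll -0.0 shift now [-0.0013 -0.0009 -0.0001] after roll [-0.0013 -0.0009 -0.0001]
pocket px diff vs s4 1.48
(array([ 14,   6,  14,  30, 340], dtype=int32), array([20.8, 20.3])) (array([ 14,   6,  14,  30, 334], dtype=int32), array([20.7, 20.7]))
collar proj if seated [[268.4 204. ]] [[268.5 201.2]]
[[ 95  95  97  94  28  33  55  71  42  42  94  95]
 [ 93  95  93  95  21  26  41  50  23  35  96  94]
 [ 95  96  93  90  35  18  29  31  15  32  91  95]
 [ 95  93  85  99  29  24  31  33  22  49  93  91]
 [ 94  93  76 110  38  38  25  29  53  41 105  81]
 [ 95  88 109 119  58  82  25  33 101  46 104  84]
 [ 93  76 123 124  63  62  31  38 111  49 104  92]
 [ 95  73 119 122  69  44  29  37 110  53 121 108]
 [ 93  67 116 110  71  42  27  34  77  58 118 106]
 [ 92  63 118  97  81  60  60  59  68  80  97 107]
 [ 93  66 116 108 108 108 109 108 108 107 104 111]
 [ 93  81 114 122 103 117 115 116 118 107 116 109]
 [ 94  89 103 121 107 112 113 114 111 108 111 105]
 [ 92  94  88 113 117 132 111 111 118 117 109 107]
 [ 94  96  89 100 114 126 116 119 132 118  98  91]
 [ 94  95  94  92 105 120 117 119 122 109  86  91]
 [ 94  94  94  92  93 115 112 115 109  97  91  95]
 [ 94  95  95  96  93 100  98  96  99  93  93  95]
 [ 94  94  95  95  93  92  92  91  93  94  94  94]
 [ 93  95  94  96  92  95  95  92  94  94  95  93]
 [ 96  94  93  94  95  94  95  93  93  95  95  94]
 [ 93  93  93  92  95  94  94  93  96  96  94  95]]
```

```bash
python3 -m pendant '[[[0,0,0],0,0.012],[[0,0,0],0,0.012],[[0,0,0],0,0.012],[[0,0,0],0,0.012]]'| grep -E "eef|ft|grasp"; python3 -c "
from cell import job; print(job.finish_job())"
```

```text
eef_pos: [0.5079, 0.0437, 0.1289]
ft_force: [-6.2, 0.0, 24.3]
grasp_force: 103.1
the job is handed in; nothing more can be done
None
```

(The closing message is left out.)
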